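# Feed the finished end plate through the chute flap

### The arm

A 6-joint arm with a two-finger parallel gripper is mounted at the origin on the work surface. World frame = base frame: x ahead of the robot, y to its left, z up, the work surface at z = 0. Lengths are in m, angles in rad, forces in N, time in s.
With the tool pointing down it reaches from about 0.325 to 0.85 m from the base axis. Payload 15.5 kg.
Tool frame: the origin (TCP) lies at the very end of the fingers, on their centre line; the grasp point (between the pads) lies 19 mm behind it; z points along the fingers, y is the line along which they close (so a half turn about z gives the same grasp; the last joint's range is limited). The gripper opens to 91 mm and grips with 3 to 60 N. Pads are 32 mm wide; open, the fingers measure 118 mm over their backs; the gripper's body (76 mm by 178 mm) begins 60 mm behind the grasp point.
Start: joints at [1.05, 0.494, 1.345, -0, 1.302, -0.096], TCP at [0.258, 0.569, 0.214] pointing down, gripper open.
Joint ranges: [-2.91, 2.91], [-0.82, 2.16], [0.22, 2.67], [-1.22, 4.37], [0.12, 2.79], [-3.08, 3.08]. Speed limits (rad/s): [1.89, 1.89, 2.57, 3.01, 3.01, 3.01].

### API

Orientations are given as a rotation vector (axis times angle).
In Python, from cell import env, read_camera, get_calibration gives the robot as it stands.
- The arm moves only by the tool apply_moves, never from a script. Its argument "rows" is a list of rows, each an object of numbers: "x", "y", "z": the shift along the tool's x, y, z in m; "ax", "ay", "az": the turn, a rotation vector about the tool's x, y, z in degrees; "gripper": the opening, from 0 (shut) to 1 (fully open). A call has 1 to 20 rows; each row is the pose to reach, as a shift and turn from the pose commanded when the call began, along the tool's axes at that moment; what a row does not reach only later rows make up. A row lasts 1/10 s, in which the tool goes at most 50 mm and 8.59 degrees, less where a joint would pass 70% of its speed; a pose out of reach is approached as far as the arm can. A call with a gripper value outside its range is refused whole. The fingers move at their own pace and stop on an object; "grip_force" is the grip in N (left out, the last holds). Time passes only in rows, so rows that repeat a pose let the fingers close. It gives the time, the measured TCP pose, the force, the opening and the grip force at its end, in the units of the state.
- env.read_state(): the state, without advancing time (a new reading comes with each control period).
- read_camera(name): name is "side" or "top" or "wrist"; returns (picture, depth): 400x640x3 uint8, red, green, blue; 400x640 float32, m along the optical axis (not along the pixel's ray), 0 where there is no reading.
- get_calibration(name): a dict with "mtx" (3x3 intrinsics, pixels), "k1" (the pictures are not rectified: a ray, as slopes to the right and down, at radius r is drawn at 1 + k1 r^2 times it, then the intrinsics apply), "T" (4x4, takes a point from camera to world coordinates). Camera axes: x right, y up, looking along -z (the intrinsics and any distortion apply to the point x, -y, -z); pixel columns grow to the right and rows downward; lengths in m; the calibration is good to about 2 mm. A picture is of the moment at which its call begins: read the wrist's pose just before it. get_calibration takes no time and is no camera call; for the wrist camera it gives the pose at the moment of the call.
- env.sign_off(): hands the job in; it is judged then, once.
The state is a dict: "t": time; "qpos": joint angles; "qd": joint speeds; "joint_efforts": joint torques, N m; "position": TCP position; "tcp_rot": TCP orientation; "ft_force": force on the tool from outside, world axes, zero at the start; "torque": the same for the moment, N m; "opening": finger opening in m; "finger_force": force on a finger pad.
Only numpy, scipy, OpenCV 4.12 (cv2) and the standard library are available. Lean on these libraries where they do the work, as an engineer would, in place of code of your own. Each camera call takes 0.05 s, during which the arm holds its last target. There are 200 camera calls.

### The job

Push the finished rectangular end plate along its lane of the chute, through the hanging flap in front of it, until it drops off the sill and lies flat in the catch tray behind; then draw the fingers back out so that the flap swings shut. Only push it: do not pick it up, and leave the round flange, the other lane's flap and everything else on the bench alone.

Things in the scene. Friction and masses are not known exactly. Their poses are not given: they have to be found in the camera images.
- chute: Grey two-lane parts chute fixed to the bench; place and yaw vary. Origin on the bench (z = 0) under the flap line, midway between the lanes. Its x is the feed direction (level, away from the robot), y left, z up; all chute numbers use this frame, mm. Flat black lay table: top at z = 30, from x = -190 to the sill edge at x = 12, y = -160 to 160. Flap posts at x = 0, y = 0 and +-107, top z = 82 (highest part).
- lane_left (a point): Middle of the left lane on the lay table's top, under its flap: chute (0, 56, 30), axes as the chute's. Lane 92 wide between steel fences 18 high from chute x = -50 to 12, with flared lead-ins from x = -88 to -50.
- lane_right (a point): The same for the right lane: chute (0, -56, 30).
- tray (a point): Middle of the open-topped catch tray's floor past the sill: chute (68, 0, 14), so its floor is 16 below the lay table. Tray from chute x = 12 to 125, one bay 92 wide per lane in line with it, side walls up to z = 50, rear wall up to z = 60.
- flap_left (a joint): Angle (rad) of the left lane's flap: 0 hanging shut; grows as its lower edge swings forward (chute +x) and up, stop at 1.35; opens only that way. About 1 N opens it, and it falls shut by its own weight (100 g).
- flap_left_hinge (a point): Middle of the left flap's hinge line: chute (0, 56, 76); turns with the flap. Aluminium flap 88 wide, 3 thick, hangs to z = 34 from two side pins. A finger slot 64 wide, open at the top, is cut in its middle down to z = 50, with no bar above it: fingers pointing down can follow the part some 20 past the flap line, the swung-up lower strip riding ahead of them.
- flap_right (a joint): The same for the right lane's flap.
- flap_right_hinge (a point): The same for the right flap: chute (0, -56, 76).
- plate_center (a point): Centre, half-way up, of the aluminium end plate 80 long (x), 72 wide (y), 12 thick, 0.13 to 0.27 kg, dark bore and 4 screw holes. Lies on the lay table before either lane: chute x -135 to -110, up to 10 off the lane's middle, its x within 0.2 rad of the chute's. Flat in the tray its centre is at chute z = 20. Going over the sill its tail tips up about 16 until it is pushed off the sill edge.
- flange: Round aluminium flange, 70 diameter, 10 thick with a hub 36 diameter up to 22 high; origin at the centre of its underside. It lies on the lay table in front of the other lane. Leave it.
- bush: Brass bush, ring 28 diameter, 25 tall, standing on the left margin of the lay table outside the fences; origin at the centre of its underside. Leave it.
- compound_bar: White bar of polishing compound 75 x 26 x 24, lying on the right margin of the lay table outside the fences; origin at the centre of its underside. Leave it.
- jar: Jar 64 diameter, 85 tall, on the bench to the left; origin at the centre of its underside. Leave it.
- mug: White mug 76 diameter, 90 tall, on the bench to the right; origin at the centre of its underside. Leave it.
- brush: Hand brush lying on the bench to the left; origin at its underside. Leave it.
- screwdriver: Screwdriver lying on the bench to the right; origin at its underside. Leave it.
Things that resemble listed ones, but are neither listed nor needed, are in the scene too. What is shaped like the part that bears plate_center but pink, purple or yellow is not meant.

How it is judged:
On the way:
1. the plate, sliding along its lane, has pushed its flap up and is part-way under it (((y of plate_center in the frame of chute above 0.02 m and value of joint flap_left above 0.4 rad) or (y of plate_center in the frame of chute below -0.02 m and value of joint flap_right above 0.4 rad)) and x of plate_center in the frame of chute between -0.03 and 0.045 m), for 0.1 s.
At the end, for the whole second after the job is handed in: The plate lies flat (within 0.12 rad) and still on the catch tray's floor, wholly past the sill (centre 50 to 90 mm past the flap line, in its lane's bay), and both flaps hang shut (within 0.08 rad) (x of plate_center in the frame of chute between 0.05 and 0.09 m and z of plate_center in the frame of chute below 0.026 m and angle between plate_center's own z axis and vertical below 0.12 rad and linear speed of plate below 0.02 m/s and value of joint each of flap_left, flap_right below 0.08 rad and (y of plate_center in the frame of chute between 0.035 and 0.077 m or y of plate_center in the frame of chute between -0.077 and -0.035 m)); the robot touches nothing.
It fails at once if the plate was lifted off (its centre more than 12 mm above where it lay on the lay table) (z of plate_center in the frame of chute above 0.048 m).
It fails at once if the other lane's flap was pushed open ((y of plate_center in the frame of chute above 0.02 m and value of joint flap_right above 0.15 rad) or (y of plate_center in the frame of chute below -0.02 m and value of joint flap_left above 0.15 rad)).
It fails at once if the round flange or another thing on the chute's lay table was moved more than 15 mm (distance of any of flange, bush, compound_bar from where it was at the start of the episode above 0.015 m).
It fails at once if something on the bench was moved more than 20 mm (distance of any of jar, mug, brush, screwdriver from where it was at the start of the episode above 0.02 m).
It also fails if it takes over 38 s, if anything falls off the work surface, if the arm or the gripper's body presses on something with over 40 N, if the wrist force passes 120 N, or if a joint passes its speed limit or range.

## Working session

There is one attempt and no reset: what is moved stays moved. The work goes in short steps, Python scripts to look and compute and a tool call to move; the robot and the scene stay as the last step left them, time stands still between calls to the robot, and variables do not carry over. Pictures are saved under pics/ and viewed, at most 10 in all, crops included, and the job is handed in when it is done.

Besides the shell and the picture viewer there is one more tool, called by a JSON object that holds its "api" and its "payload". apply_moves: Moves the arm, as the interface text tells. Its arguments: {"type":"object","properties":{"rows":{"type":"array"},"grip_force":{"type":"number"}},"required":["rows"]}

```bash
mkdir -p pics
cat > h.py <<'E'
import numpy as np, cv2
from cell import env, read_camera, get_calibration
def snap(name, fn):
    c=get_calibration(name); p,d=read_camera(name)
    cv2.imwrite(f'pics/{fn}.png', p[:,:,::-1]); np.savez(f'pics/{fn}.npz',p=p,d=d,**{k:np.array(c[k]) for k in('mtx','k1','T')})
def ray(f,u,v):
    K=f['mtx']; k1=float(f['k1'])
    q=np.array([(u-K[0,2])/K[0,0],(v-K[1,2])/K[1,1]]); s=q.copy()
    for _ in range(20): s=q/(1+k1*(s@s))
    return np.array([s[0],-s[1],-1.])
def atz(f,u,v,z):
    T=f['T']; r=T[:3,:3]@ray(f,u,v); o=T[:3,3]; return o+r*(z-o[2])/r[2]
def dep(f,u,v):
    d=f['d'][int(v)-1:int(v)+2,int(u)-1:int(u)+2]; d=np.median(d[d>0]) if (d>0).any() else np.nan
    return f['T'][:3,:3]@(ray(f,u,v)*d)+f['T'][:3,3]
E
python3 - <<'E'
from h import *
snap('top','top1'); snap('side','side1'); s=env.read_state(); print(s)
E
```

```text
{'t': 0.1, 'qpos': array([ 1.05050932e+00,  4.94119552e-01,  1.34605781e+00, -1.01291848e-06,
        1.30250414e+00, -9.55218840e-02]), 'qd': array([ 0.00113276, -0.00156269, -0.00133706, -0.00121116,  0.00016941,
       -0.00055037]), 'joint_efforts': array([ 2.66703952e-03, -8.80240989e+01, -3.82545018e+01,  7.10374047e-02,
        4.79885435e-02,  4.06609786e-05]), 'position': array([0.25740769, 0.56916044, 0.21340267]), 'tcp_rot': array([-6.62144965e-01, -3.07068370e+00,  1.63020704e-03]), 'ft_force': array([ 0.06310226,  0.43679218, -0.83426997]), 'torque': array([ 0.00609742,  0.0251279 , -0.02103768]), 'finger_force': 0.0, 'opening': 0.09126746204150003}
```

View pics/top1.png

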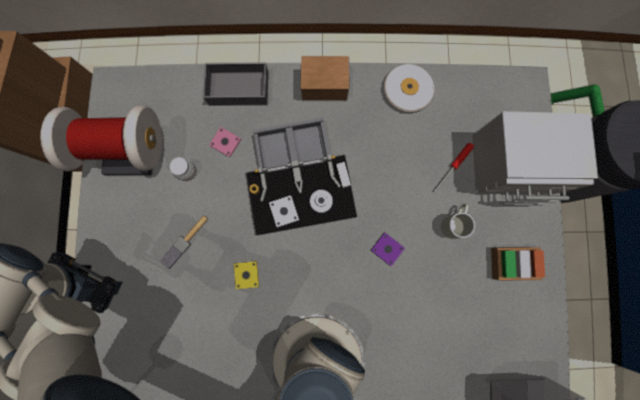

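View pics/side1.png

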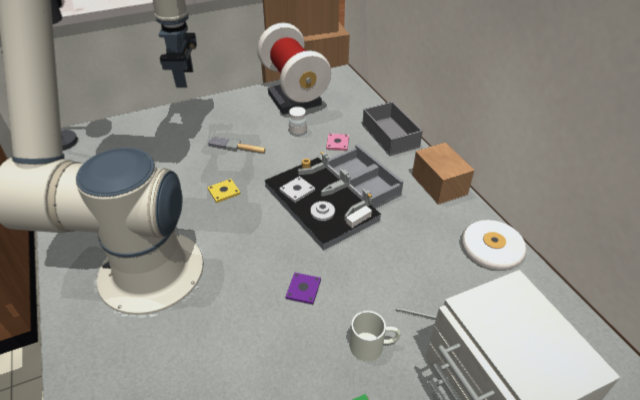

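The top view shows the plate at about (284,211), before the left lane. The flange is at (321,201), before the right lane, and the tray is at about (291,146). I'll enlarge this area.

Run:
```python
from h import *
i=cv2.imread('pics/top1.png')[115:240,235:365]
cv2.imwrite('pics/c1.png',cv2.resize(i,None,fx=4.6,fy=4.6,interpolation=cv2.INTER_CUBIC))
f=np.load('pics/top1.npz')
# table corners (approx px) at z=.03 
for n,(u,v,z) in dict(tl=(247,170,.03),bl=(258,234,.03),br=(356,217,.03),plate=(284,211,.042),flange=(321,201,.052)).items(): print(n,atz(f,u,v,z),dep(f,u,v))
```

```text
tl [0.59177539 0.22595162 0.03      ] [5.98100614e-01 2.31766172e-01 4.06723438e-04]
bl [0.38939877 0.18554936 0.03      ] [0.38953839 0.18608026 0.02672965]
br [ 0.44365772 -0.11825282  0.03      ] [ 0.44623486 -0.12100118  0.00089671]
plate [0.46022959 0.10470141 0.042     ] [0.4600977  0.10458053 0.04327287]
flange [ 0.49048791 -0.0093535   0.052     ] [ 0.49063641 -0.00935627  0.05086258]
```

View pics/c1.png

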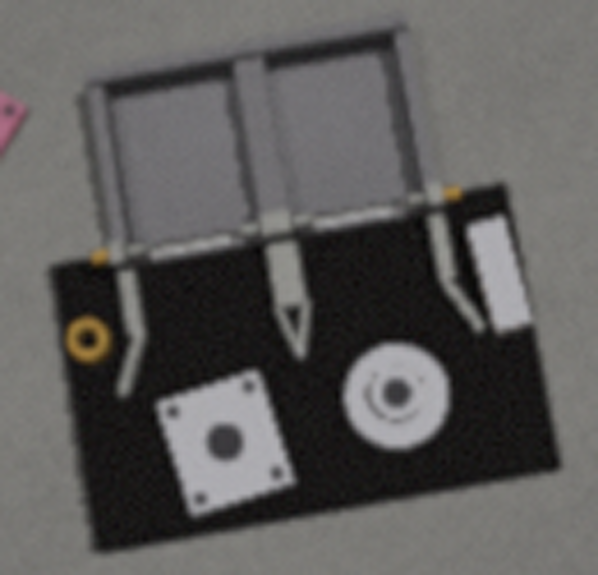

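The crop shows the table corners at about (50,268), (503,184), (559,467) and (97,551). The plate corners are at (155,403), (259,370), (297,484) and (192,518).

```bash
cat >> h.py <<'E'
def rigid(A,B):
    A=np.array(A,float);B=np.array(B,float);a=A-A.mean(0);b=B-B.mean(0)
    th=np.arctan2((a[:,0]*b[:,1]-a[:,1]*b[:,0]).sum(),(a*b).sum())
    R=np.array([[np.cos(th),-np.sin(th)],[np.sin(th),np.cos(th)]]); t=B.mean(0)-R@A.mean(0)
    return th,R,t,np.linalg.norm(A@R.T+t-B,axis=1)
E
python3 - <<'E'
from h import *
f=np.load('pics/top1.npz')
P=lambda u,v,z: atz(f,235+(u+.5)/4.6-.5,115+(v+.5)/4.6-.5,z)[:2]
C=[P(*c,.03) for c in[(50,268),(503,184),(559,467),(97,551)]]
th,R,t,e=rigid([(.012,.16),(.012,-.16),(-.19,-.16),(-.19,.16)],C); print('chute',th,t,e)
for n,z,L in(('post',.082,[(120,250),(276,222),(433,194)]),('bush',.055,[(88,339)]),('flange',.052,[(397,393)])):
    for c in L: print(n,R.T@(P(*c,z)-t))
L=[P(*c,.042) for c in[(155,403),(259,370),(297,484),(192,518)]]
th2,R2,t2,e2=rigid([(.04,.036),(.04,-.036),(-.04,-.036),(-.04,.036)],L); print('plate',th2-th,t2,R.T@(t2-t),e2)
print('tool R',cv2.Rodrigues(env.read_state()['tcp_rot'])[0].round(3).tolist())
E
```

```text
chute 0.1875870790935854 [0.60227453 0.07225101] [0.00210052 0.00171972 0.0019285  0.00270134]
post [0.00094212 0.10336329]
post [ 0.0004378  -0.00120943]
post [-3.50911924e-05 -1.06477845e-01]
bush [-0.04868318  0.13751093]
flange [-0.1220871 -0.059606 ]
plate 0.1369205772365738 [0.46016608 0.10573386] [-0.13337128  0.05939711] [0.00152363 0.00062369 0.00145344 0.00080304]
tool R [[-0.911, 0.412, -0.001], [0.412, 0.911, -0.001], [0.0, -0.001, -1.0]]
```

```bash
cat >> h.py <<'E'
TH=0.1876; CT=np.array([.60227,.07225])
def goal(cx,cy,z,th=TH,ct=CT):
    s=env.read_state(); R=cv2.Rodrigues(s['tcp_rot'])[0]
    c,sn=np.cos(th),np.sin(th); p=np.array([ct[0]+c*cx-sn*cy,ct[1]+sn*cx+c*cy,z])
    print('t',s['t'],'cur chute',(np.array([[c,sn],[-sn,c]])@(s['position'][:2]-ct)).round(4),s['position'][2].round(4),'F',s['ft_force'].round(1))
    print('goal',p,'tool shift',(R.T@(p-s['position'])).round(4))
    Rg=np.array([[-c,sn*-1*-1*-1*-1*0+0,0],[0,0,0],[0,0,-1]]);x=np.array([-c,-sn,0]);z=np.array([0,0,-1.]);Rg=np.c_[x,np.cross(z,x),z]
    print('turn deg',np.degrees(cv2.Rodrigues(R.T@Rg)[0].ravel()).round(2))
E
sed -i 's/Rg=np.array(\[\[-c,sn.*\]\]);x=/x=/' h.py
python3 -c "
from h import *
goal(-.215,.056,.2)"
```

```text
t 0.1 cur chute [-0.2461  0.5525] 0.2134 F [ 0.1  0.4 -0.8]
goal [0.38059816 0.08716963 0.2       ] tool shift [-0.3109 -0.3884  0.0138]
turn deg [-6.000e-02 -2.000e-02 -3.509e+01]
```

{"api": "apply_moves", "payload": {"rows": [{"x": -0.031, "y": -0.039, "z": 0, "az": -4, "gripper": 0.25}, {"x": -0.062, "y": -0.078, "z": 0, "az": -8, "gripper": 0.25}, {"x": -0.093, "y": -0.117, "z": 0, "az": -12, "gripper": 0.25}, {"x": -0.124, "y": -0.155, "z": 0, "az": -16, "gripper": 0.25}, {"x": -0.155, "y": -0.194, "z": 0, "az": -20, "gripper": 0.25}, {"x": -0.187, "y": -0.233, "z": 0, "az": -24, "gripper": 0.25}, {"x": -0.218, "y": -0.272, "z": 0, "az": -28, "gripper": 0.25}, {"x": -0.249, "y": -0.311, "z": 0, "az": -32, "gripper": 0.25}, {"x": -0.28, "y": -0.349, "z": 0.005, "az": -35, "gripper": 0.25}, {"x": -0.311, "y": -0.388, "z": 0.01, "az": -35.1, "gripper": 0.25}, {"x": -0.311, "y": -0.388, "z": 0.014, "az": -35.1, "gripper": 0.25}, {"x": -0.311, "y": -0.388, "z": 0.014, "az": -35.1, "gripper": 0.25}, {"x": -0.311, "y": -0.388, "z": 0.014, "az": -35.1, "gripper": 0.25}, {"x": -0.311, "y": -0.388, "z": 0.014, "az": -35.1, "gripper": 0.25}]}}

```text
validation failed for argument at $.ro...
```

```bash
python3 -c "
from h import *
goal(-.215,.056,.035); print(env.read_state()['opening']); snap('wrist','w1')"
```

```text
t 0.1 cur chute [-0.2461  0.5525] 0.2134 F [ 0.1  0.4 -0.8]
goal [0.38059816 0.08716963 0.035     ] tool shift [-0.3109 -0.3882  0.1788]
turn deg [-6.000e-02 -2.000e-02 -3.509e+01]
0.09126746204150003
```

View pics/w1.png

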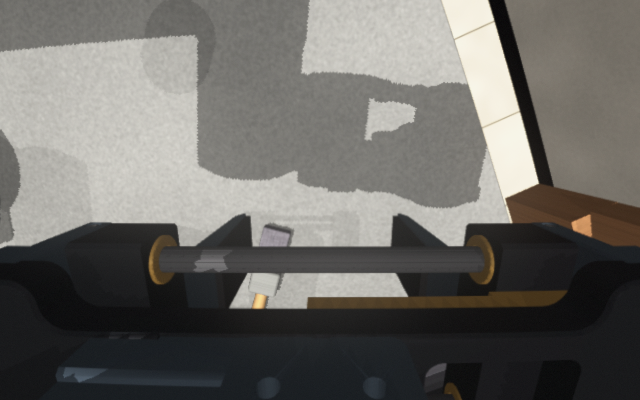

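The wrist view only shows the bench and the brush, with the camera on the tool's +x side. The move call was refused by the validator, so nothing moved. I'll try one simple row with decimal values.

{"api": "apply_moves", "payload": {"rows": [{"x": -0.031, "y": -0.039, "z": 0.0, "ax": 0.0, "ay": 0.0, "az": -4.0, "gripper": 0.25}]}}

```text
t: 0.25
position: [0.2693, 0.5242, 0.2133]
tcp_rot: [-0.55, -3.093, -0.003]
ft_force: [2.6, 0.2, 0.1]
opening: 0.0856
finger_force: 0.0
```

```bash
python3 -c "
from h import *
goal(-.215,.056,.2)"
```

```text
t 0.25 cur chute [-0.2428  0.5061] 0.2133 F [2.6 0.2 0.1]
goal [0.38059816 0.08716963 0.2       ] tool shift [-0.2552 -0.3718  0.0125]
turn deg [ 1.200e-01  1.000e-02 -3.093e+01]
```

{"api": "apply_moves", "payload": {"rows": [{"x": -0.028, "y": -0.041, "z": 0.0, "ax": 0.0, "ay": 0.0, "az": -4.0, "gripper": 0.25}, {"x": -0.056, "y": -0.082, "z": 0.0, "ax": 0.0, "ay": 0.0, "az": -8.0, "gripper": 0.25}, {"x": -0.085, "y": -0.124, "z": 0.0, "ax": 0.0, "ay": 0.0, "az": -12.0, "gripper": 0.25}, {"x": -0.113, "y": -0.165, "z": 0.0, "ax": 0.0, "ay": 0.0, "az": -16.0, "gripper": 0.25}, {"x": -0.142, "y": -0.206, "z": 0.0, "ax": 0.0, "ay": 0.0, "az": -20.0, "gripper": 0.25}, {"x": -0.17, "y": -0.248, "z": 0.0, "ax": 0.0, "ay": 0.0, "az": -24.0, "gripper": 0.25}, {"x": -0.198, "y": -0.289, "z": 0.0, "ax": 0.0, "ay": 0.0, "az": -28.0, "gripper": 0.25}, {"x": -0.227, "y": -0.33, "z": 0.0, "ax": 0.0, "ay": 0.0, "az": -30.9, "gripper": 0.25}, {"x": -0.255, "y": -0.372, "z": 0.012, "ax": 0.0, "ay": 0.0, "az": -30.9, "gripper": 0.25}, {"x": -0.255, "y": -0.372, "z": 0.012, "ax": 0.0, "ay": 0.0, "az": -30.9, "gripper": 0.25}, {"x": -0.255, "y": -0.372, "z": 0.012, "ax": 0.0, "ay": 0.0, "az": -30.9, "gripper": 0.25}]}}

```text
t: 1.35
position: [0.3796, 0.0826, 0.2017]
tcp_rot: [0.283, -3.128, -0.0]
ft_force: [0.6, 0.3, 1.1]
opening: 0.0232
finger_force: 0.0
```

```bash
python3 -c "
from h import *
goal(-.215,.056,.035); print(env.read_state()['opening'])"
```

```text
t 1.35 cur chute [-0.2169  0.0517] 0.2017 F [0.6 0.3 1.1]
goal [0.38059816 0.08716963 0.035     ] tool shift [-0.0019  0.0043  0.1667]
turn deg [ 0.01 -0.04 -0.39]
0.023155932536033368
```

{"api": "apply_moves", "payload": {"rows": [{"x": 0.0, "y": 0.0045, "z": 0.03, "ax": 0.0, "ay": 0.0, "az": -0.4, "gripper": 0.25}, {"x": 0.0, "y": 0.0045, "z": 0.065, "ax": 0.0, "ay": 0.0, "az": -0.4, "gripper": 0.25}, {"x": 0.0, "y": 0.0045, "z": 0.1, "ax": 0.0, "ay": 0.0, "az": -0.4, "gripper": 0.25}, {"x": 0.0, "y": 0.0045, "z": 0.13, "ax": 0.0, "ay": 0.0, "az": -0.4, "gripper": 0.25}, {"x": 0.0, "y": 0.0045, "z": 0.15, "ax": 0.0, "ay": 0.0, "az": -0.4, "gripper": 0.25}, {"x": 0.0, "y": 0.0045, "z": 0.16, "ax": 0.0, "ay": 0.0, "az": -0.4, "gripper": 0.25}, {"x": 0.0, "y": 0.0045, "z": 0.166, "ax": 0.0, "ay": 0.0, "az": -0.4, "gripper": 0.25}, {"x": 0.0, "y": 0.0045, "z": 0.166, "ax": 0.0, "ay": 0.0, "az": -0.4, "gripper": 0.25}, {"x": 0.0, "y": 0.0045, "z": 0.166, "ax": 0.0, "ay": 0.0, "az": -0.4, "gripper": 0.25}]}}

```text
t: 2.25
position: [0.3789, 0.0887, 0.0363]
tcp_rot: [-0.301, 3.127, 0.0]
ft_force: [-0.4, 0.9, -0.5]
opening: 0.023
finger_force: 0.0
```

```bash
python3 -c "
from h import *
goal(-.1,.056,.035)"
```

```text
t 2.25 cur chute [-0.2164  0.0578] 0.0363 F [-0.4  0.9 -0.5]
goal [0.49358045 0.10861731 0.035     ] tool shift [-0.1164 -0.0024  0.0014]
turn deg [-0.    0.03  0.27]
```

{"api": "apply_moves", "payload": {"rows": [{"x": -0.01, "y": -0.001, "z": 0.001, "ax": 0.0, "ay": 0.0, "az": 0.2, "gripper": 0.25}, {"x": -0.018, "y": -0.002, "z": 0.001, "ax": 0.0, "ay": 0.0, "az": 0.2, "gripper": 0.25}, {"x": -0.023, "y": -0.002, "z": 0.001, "ax": 0.0, "ay": 0.0, "az": 0.2, "gripper": 0.25}, {"x": -0.028, "y": -0.002, "z": 0.001, "ax": 0.0, "ay": 0.0, "az": 0.2, "gripper": 0.25}, {"x": -0.033, "y": -0.002, "z": 0.001, "ax": 0.0, "ay": 0.0, "az": 0.2, "gripper": 0.25}, {"x": -0.038, "y": -0.002, "z": 0.001, "ax": 0.0, "ay": 0.0, "az": 0.2, "gripper": 0.25}, {"x": -0.043, "y": -0.002, "z": 0.001, "ax": 0.0, "ay": 0.0, "az": 0.2, "gripper": 0.25}, {"x": -0.048, "y": -0.002, "z": 0.001, "ax": 0.0, "ay": 0.0, "az": 0.2, "gripper": 0.25}, {"x": -0.053, "y": -0.002, "z": 0.001, "ax": 0.0, "ay": 0.0, "az": 0.2, "gripper": 0.25}, {"x": -0.058, "y": -0.002, "z": 0.001, "ax": 0.0, "ay": 0.0, "az": 0.2, "gripper": 0.25}, {"x": -0.063, "y": -0.002, "z": 0.001, "ax": 0.0, "ay": 0.0, "az": 0.2, "gripper": 0.25}, {"x": -0.068, "y": -0.002, "z": 0.001, "ax": 0.0, "ay": 0.0, "az": 0.2, "gripper": 0.25}, {"x": -0.073, "y": -0.002, "z": 0.001, "ax": 0.0, "ay": 0.0, "az": 0.2, "gripper": 0.25}, {"x": -0.078, "y": -0.002, "z": 0.001, "ax": 0.0, "ay": 0.0, "az": 0.2, "gripper": 0.25}, {"x": -0.083, "y": -0.002, "z": 0.001, "ax": 0.0, "ay": 0.0, "az": 0.2, "gripper": 0.25}, {"x": -0.088, "y": -0.002, "z": 0.001, "ax": 0.0, "ay": 0.0, "az": 0.2, "gripper": 0.25}, {"x": -0.093, "y": -0.002, "z": 0.001, "ax": 0.0, "ay": 0.0, "az": 0.2, "gripper": 0.25}, {"x": -0.098, "y": -0.002, "z": 0.001, "ax": 0.0, "ay": 0.0, "az": 0.2, "gripper": 0.25}, {"x": -0.1, "y": -0.002, "z": 0.001, "ax": 0.0, "ay": 0.0, "az": 0.2, "gripper": 0.25}]}}

```text
t: 4.15
position: [0.478, 0.1053, 0.0349]
tcp_rot: [-0.294, 3.127, 0.0]
ft_force: [-1.7, -0.3, 0.2]
opening: 0.0228
finger_force: 1.1
```

```bash
python3 -c "
from h import *
goal(0.005,.056,.035)
snap('side','s2'); snap('top','t2')
a=cv2.imread('pics/s2.png')[120:270,240:440]; cv2.imwrite('pics/s2c.png',cv2.resize(a,None,fx=4,fy=4,interpolation=cv2.INTER_CUBIC))"
```

```text
t 4.15 cur chute [-0.1159  0.0556] 0.0349 F [-1.7 -0.3  0.2]
goal [0.59673819 0.12819997 0.035     ] tool shift [-0.1209  0.0003  0.    ]
turn deg [-0.    0.03  0.01]
```

View pics/s2c.png

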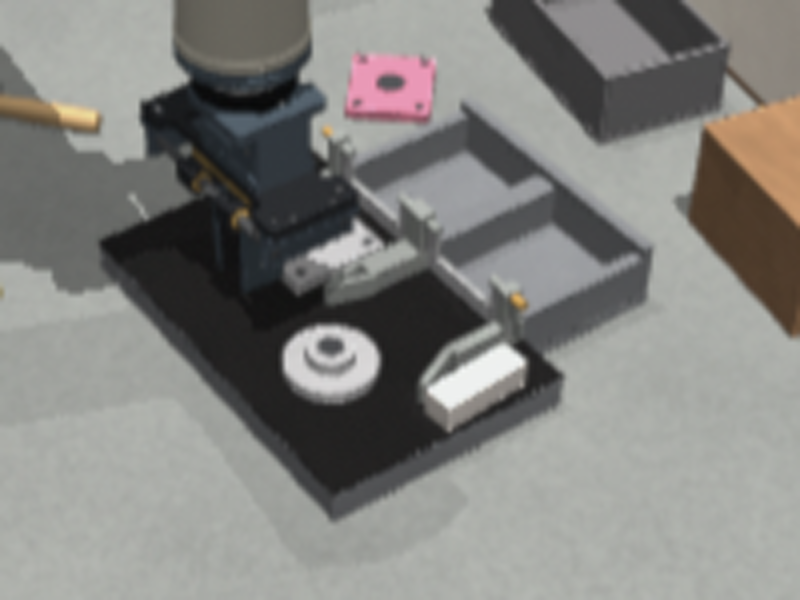

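The fingers are behind the plate, and it is entering the lane squarely. Its right rear corner is at about (300,285) in the crop and its right front corner at (380,242). I'll check the lateral clearance.

```bash
python3 -c "
from h import *
f=np.load('pics/s2.npz'); c,s=np.cos(TH),np.sin(TH); R=np.array([[c,s],[-s,c]])
for u,v,z in((300,275,.042),(285,266,.042),(382,242,.042),(340,230,.042),(328,290,.048),(331,365,.052),(112,240,.03)): print((u,v),R@(atz(f,240+u/4,120+v/4,z)[:2]-CT),)"
```

```text
(300, 275) [-0.09086189  0.0218955 ]
(285, 266) [-0.09443061  0.03669282]
(382, 242) [-0.01831841  0.01735687]
(340, 230) [-0.03654725  0.04707141]
(328, 290) [-0.086931   -0.00909799]
(331, 365) [-0.1326318  -0.07836498]
(112, 240) [-0.17999037  0.14916057]
```

{"api": "apply_moves", "payload": {"rows": [{"x": -0.005, "y": 0.0, "z": 0.0, "ax": 0.0, "ay": 0.0, "az": 0.0, "gripper": 0.25}, {"x": -0.01, "y": 0.0, "z": 0.0, "ax": 0.0, "ay": 0.0, "az": 0.0, "gripper": 0.25}, {"x": -0.015, "y": 0.0, "z": 0.0, "ax": 0.0, "ay": 0.0, "az": 0.0, "gripper": 0.25}, {"x": -0.02, "y": 0.0, "z": 0.0, "ax": 0.0, "ay": 0.0, "az": 0.0, "gripper": 0.25}, {"x": -0.025, "y": 0.0, "z": 0.0, "ax": 0.0, "ay": 0.0, "az": 0.0, "gripper": 0.25}, {"x": -0.03, "y": 0.0, "z": 0.0, "ax": 0.0, "ay": 0.0, "az": 0.0, "gripper": 0.25}, {"x": -0.035, "y": 0.0, "z": 0.0, "ax": 0.0, "ay": 0.0, "az": 0.0, "gripper": 0.25}, {"x": -0.04, "y": 0.0, "z": 0.0, "ax": 0.0, "ay": 0.0, "az": 0.0, "gripper": 0.25}, {"x": -0.045, "y": 0.0, "z": 0.0, "ax": 0.0, "ay": 0.0, "az": 0.0, "gripper": 0.25}, {"x": -0.05, "y": 0.0, "z": 0.0, "ax": 0.0, "ay": 0.0, "az": 0.0, "gripper": 0.25}, {"x": -0.055, "y": 0.0, "z": 0.0, "ax": 0.0, "ay": 0.0, "az": 0.0, "gripper": 0.25}, {"x": -0.06, "y": 0.0, "z": 0.0, "ax": 0.0, "ay": 0.0, "az": 0.0, "gripper": 0.25}, {"x": -0.065, "y": 0.0, "z": 0.0, "ax": 0.0, "ay": 0.0, "az": 0.0, "gripper": 0.25}, {"x": -0.07, "y": 0.0, "z": 0.0, "ax": 0.0, "ay": 0.0, "az": 0.0, "gripper": 0.25}, {"x": -0.075, "y": 0.0, "z": 0.0, "ax": 0.0, "ay": 0.0, "az": 0.0, "gripper": 0.25}, {"x": -0.08, "y": 0.0, "z": 0.0, "ax": 0.0, "ay": 0.0, "az": 0.0, "gripper": 0.25}, {"x": -0.085, "y": 0.0, "z": 0.0, "ax": 0.0, "ay": 0.0, "az": 0.0, "gripper": 0.25}, {"x": -0.09, "y": 0.0, "z": 0.0, "ax": 0.0, "ay": 0.0, "az": 0.0, "gripper": 0.25}]}}

```text
t: 6.05
position: [0.5661, 0.1221, 0.0349]
tcp_rot: [0.295, -3.128, -0.0]
ft_force: [-1.8, -0.8, 2.3]
opening: 0.0229
finger_force: 1.6
```

```bash
python3 -c "
from h import *
goal(0.005,.056,.035)
snap('side','s3')
a=cv2.imread('pics/s3.png')[120:270,240:440]; cv2.imwrite('pics/s3c.png',cv2.resize(a,None,fx=4,fy=4,interpolation=cv2.INTER_CUBIC))"
```

```text
t 6.05 cur chute [-0.0263  0.0557] 0.0349 F [-1.8 -0.8  2.3]
goal [0.59673819 0.12819997 0.035     ] tool shift [-0.0313  0.0003 -0.0001]
turn deg [ 0.   -0.    0.01]
```

View pics/s3c.png

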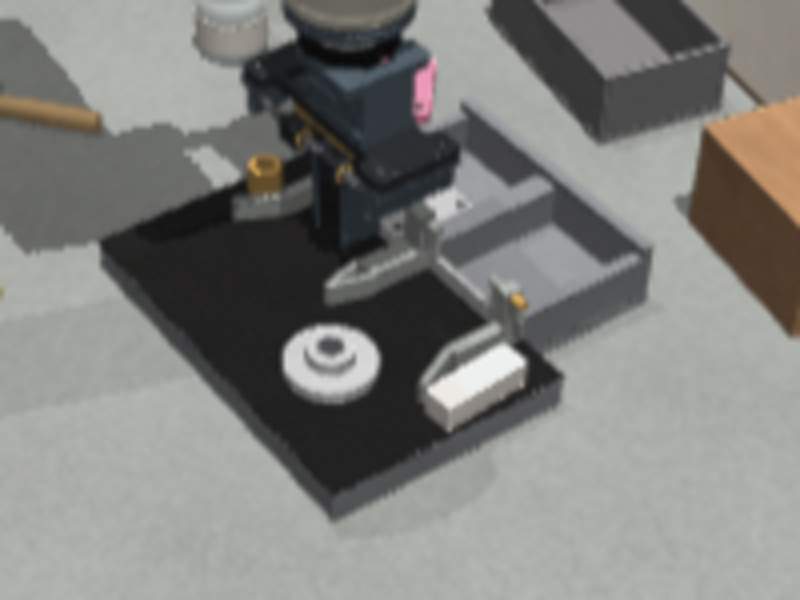

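The plate is part-way under its flap, with its nose over the tray at about (450,200). I'll keep pushing past the sill.

{"api": "apply_moves", "payload": {"rows": [{"x": -0.004, "y": 0.0, "z": 0.0, "ax": 0.0, "ay": 0.0, "az": 0.0, "gripper": 0.25}, {"x": -0.008, "y": 0.0, "z": 0.0, "ax": 0.0, "ay": 0.0, "az": 0.0, "gripper": 0.25}, {"x": -0.012, "y": 0.0, "z": 0.0, "ax": 0.0, "ay": 0.0, "az": 0.0, "gripper": 0.25}, {"x": -0.016, "y": 0.0, "z": 0.0, "ax": 0.0, "ay": 0.0, "az": 0.0, "gripper": 0.25}, {"x": -0.02, "y": 0.0, "z": 0.0, "ax": 0.0, "ay": 0.0, "az": 0.0, "gripper": 0.25}, {"x": -0.024, "y": 0.0, "z": 0.0, "ax": 0.0, "ay": 0.0, "az": 0.0, "gripper": 0.25}, {"x": -0.028, "y": 0.0, "z": 0.0, "ax": 0.0, "ay": 0.0, "az": 0.0, "gripper": 0.25}, {"x": -0.031, "y": 0.0, "z": 0.0, "ax": 0.0, "ay": 0.0, "az": 0.0, "gripper": 0.25}, {"x": -0.031, "y": 0.0, "z": 0.0, "ax": 0.0, "ay": 0.0, "az": 0.0, "gripper": 0.25}, {"x": -0.031, "y": 0.0, "z": 0.0, "ax": 0.0, "ay": 0.0, "az": 0.0, "gripper": 0.25}]}}

```text
t: 7.1
position: [0.5945, 0.1275, 0.0348]
tcp_rot: [0.294, -3.124, 0.0]
ft_force: [-12.3, -3.3, 8.7]
opening: 0.0228
finger_force: 6.1
```

```bash
python3 -c "
from h import *
goal(0.005,.056,.035)
snap('side','s4')
a=cv2.imread('pics/s4.png')[120:240,300:440]; cv2.imwrite('pics/s4c.png',cv2.resize(a,None,fx=5,fy=5,interpolation=cv2.INTER_CUBIC))"
```

```text
t 7.1 cur chute [0.0027 0.0557] 0.0348 F [-12.3  -3.3   8.7]
goal [0.59673819 0.12819997 0.035     ] tool shift [-0.0023  0.0003 -0.0002]
turn deg [ 0.   -0.19  0.02]
```

View pics/s4c.png

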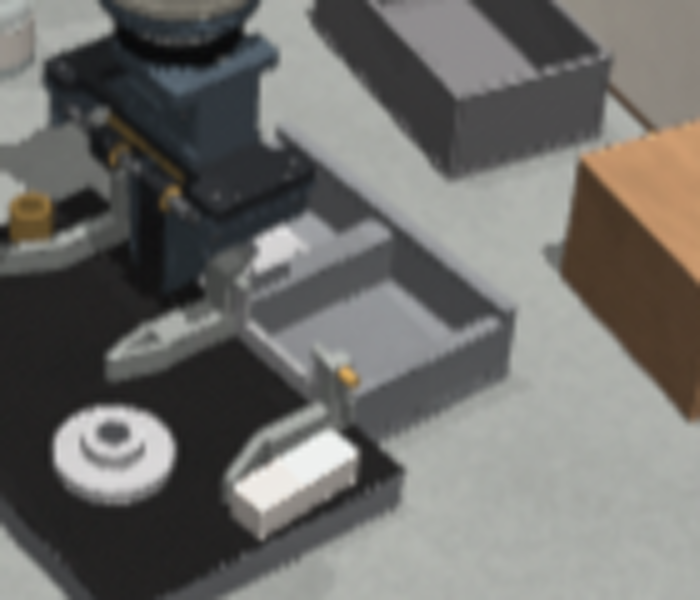

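The plate is in the tray bay, and the white patch at about (280,245) is its visible part. The force has risen to 13 N, so I'll check from depth whether the plate lies flat.

```bash
python3 -c "
from h import *
f=np.load('pics/s4.npz'); c,s=np.cos(TH),np.sin(TH); R=np.array([[c,s],[-s,c]])
for v in range(163,180,2):
  for u in range(346,366,3):
    if f['p'][v,u].min()>120:
      p=dep(f,u,v); print(u,v,f['p'][v,u],(R@(p[:2]-CT)*1000).round(),(p[2]*1000).round(1))
"
```

```text
361 163 [150 152 155] [120.  66.] 13.9
355 165 [151 151 153] [ 18. -27.] 115.7
358 165 [157 159 162] [106.  63.] 14.5
361 165 [157 159 163] [115.  59.] 13.1
364 165 [153 156 159] [122.  52.] 14.6
352 167 [172 172 173] [73. 54.] 27.7
355 167 [212 211 212] [84. 51.] 24.5
358 167 [211 210 212] [93. 47.] 22.9
361 167 [160 162 165] [109.  51.] 12.7
364 167 [156 158 161] [118.  46.] 11.7
352 169 [206 205 205] [71. 50.] 23.2
355 169 [213 211 210] [78. 44.] 23.4
358 169 [206 205 205] [87. 40.] 22.0
361 169 [176 176 178] [93. 32.] 24.6
364 169 [144 146 148] [81.  4.] 49.3
352 171 [207 206 206] [64. 41.] 24.5
355 171 [205 204 204] [71. 35.] 25.2
358 171 [166 167 169] [77. 27.] 27.2
361 171 [144 145 148] [69.  3.] 47.6
364 171 [141 143 146] [75. -4.] 49.7
349 173 [130 130 130] [28. 12.] 53.4
352 173 [186 185 185] [58. 34.] 23.6
358 173 [136 137 141] [55.  0.] 48.8
361 173 [140 143 146] [61. -6.] 49.8
349 175 [127 128 127] [24.  6.] 51.5
358 175 [135 136 139] [50. -6.] 47.7
355 177 [126 127 130] [ 35. -10.] 49.0
```

The plate top measures a uniform 23–25 mm, so it is flat in the tray with its front edge near x≈96 and its centre near 57. The force comes from the flap at its stop. I'll withdraw straight back, then up.

{"api": "apply_moves", "payload": {"rows": [{"x": 0.004, "y": 0.0, "z": 0.0, "ax": 0.0, "ay": 0.0, "az": 0.0, "gripper": 0.25}, {"x": 0.01, "y": 0.0, "z": 0.0, "ax": 0.0, "ay": 0.0, "az": 0.0, "gripper": 0.25}, {"x": 0.016, "y": 0.0, "z": 0.0, "ax": 0.0, "ay": 0.0, "az": 0.0, "gripper": 0.25}, {"x": 0.022, "y": 0.0, "z": 0.0, "ax": 0.0, "ay": 0.0, "az": 0.0, "gripper": 0.25}, {"x": 0.028, "y": 0.0, "z": 0.0, "ax": 0.0, "ay": 0.0, "az": 0.0, "gripper": 0.25}, {"x": 0.036, "y": 0.0, "z": 0.0, "ax": 0.0, "ay": 0.0, "az": 0.0, "gripper": 0.25}, {"x": 0.046, "y": 0.0, "z": 0.0, "ax": 0.0, "ay": 0.0, "az": 0.0, "gripper": 0.25}, {"x": 0.06, "y": 0.0, "z": 0.0, "ax": 0.0, "ay": 0.0, "az": 0.0, "gripper": 0.25}, {"x": 0.08, "y": 0.0, "z": 0.0, "ax": 0.0, "ay": 0.0, "az": 0.0, "gripper": 0.25}, {"x": 0.1, "y": 0.0, "z": -0.01, "ax": 0.0, "ay": 0.0, "az": 0.0, "gripper": 0.25}, {"x": 0.12, "y": 0.0, "z": -0.03, "ax": 0.0, "ay": 0.0, "az": 0.0, "gripper": 0.25}, {"x": 0.14, "y": 0.0, "z": -0.06, "ax": 0.0, "ay": 0.0, "az": 0.0, "gripper": 0.25}, {"x": 0.16, "y": 0.0, "z": -0.09, "ax": 0.0, "ay": 0.0, "az": 0.0, "gripper": 0.25}, {"x": 0.18, "y": 0.0, "z": -0.12, "ax": 0.0, "ay": 0.0, "az": 0.0, "gripper": 0.25}, {"x": 0.19, "y": 0.0, "z": -0.15, "ax": 0.0, "ay": 0.0, "az": 0.0, "gripper": 0.25}, {"x": 0.19, "y": 0.0, "z": -0.15, "ax": 0.0, "ay": 0.0, "az": 0.0, "gripper": 0.25}, {"x": 0.19, "y": 0.0, "z": -0.15, "ax": 0.0, "ay": 0.0, "az": 0.0, "gripper": 0.25}, {"x": 0.19, "y": 0.0, "z": -0.15, "ax": 0.0, "ay": 0.0, "az": 0.0, "gripper": 0.25}]}}

```text
t: 8.95
position: [0.4091, 0.0923, 0.1842]
tcp_rot: [0.294, -3.127, -0.0]
ft_force: [0.2, 0.5, -0.9]
opening: 0.023
finger_force: 0.0
```

```bash
python3 -c "
from h import *
goal(0.005,.056,.035)
snap('side','s5'); snap('top','t5')
a=cv2.imread('pics/s5.png')[120:240,300:420]; b=cv2.imread('pics/t5.png')[110:210,240:340]
cv2.imwrite('pics/s5c.png',np.hstack([cv2.resize(x,(400,400),interpolation=cv2.INTER_CUBIC) for x in(a,b)]))
c,s=np.cos(TH),np.sin(TH); R=np.array([[c,s],[-s,c]]); f=np.load('pics/t5.npz')
P=[]
for v in range(125,175):
  for u in range(250,295):
    p=dep(f,u,v) 
    q=R@(p[:2]-CT)
    if .015<q[0]<.11 and .012<q[1]<.1 and f['p'][v,u].min()>165: P.append([*q,p[2]])
P=np.array(P); print(len(P),P.min(0),P.max(0),P.mean(0)); print(np.linalg.lstsq(np.c_[P[:,:2],np.ones(len(P))],P[:,2],rcond=None)[0])
"
```

```text
t 8.95 cur chute [-0.186   0.0557] 0.1842 F [ 0.2  0.5 -0.9]
goal [0.59673819 0.12819997 0.035     ] tool shift [-0.1911  0.0003  0.1491]
turn deg [ 0.01 -0.05  0.01]
211 [0.01985416 0.02358691 0.02389966] [0.08815766 0.08646478 0.02881962] [0.04924196 0.05401892 0.02624938]
[ 0.02018143 -0.00477141  0.02551335]
```

View pics/s5c.png

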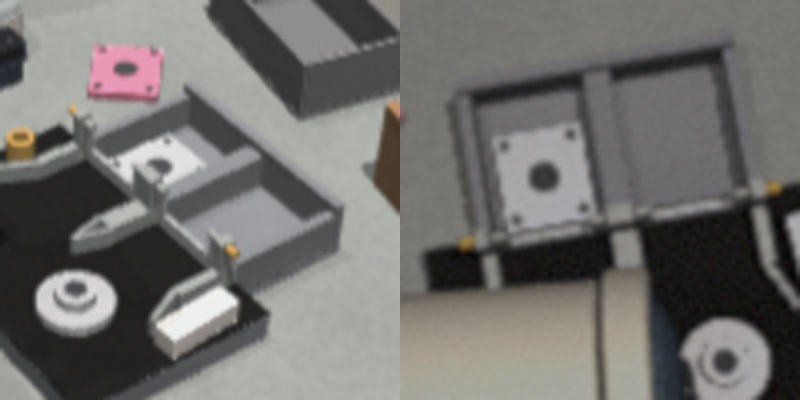

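The plate is flat in the left bay with its bore at crop (544,178), and both flaps hang shut. I'll check its centre against the 50 mm limit before handing in.

```bash
python3 -c "
from h import *
f=np.load('pics/t5.npz'); c,s=np.cos(TH),np.sin(TH); R=np.array([[c,s],[-s,c]])
for u,v,z in((544,178,.026),(491,139,.026),(583,122,.026),(571,135,.026),(504,146,.026),(571,211,.026),(516,220,.026),(464,243,.076),(620,212,.082)): print((u,v),R@(atz(f,240+(u-400+.5)/4-.5,110+(v+.5)/4-.5,z)[:2]-CT))"
```

```text
(544, 178) [0.05350922 0.05495772]
(491, 139) [0.09332197 0.09165977]
(583, 122) [0.09334988 0.0163989 ]
(571, 135) [0.0845013  0.02771533]
(504, 146) [0.08561188 0.0822751 ]
(571, 211) [0.02282443 0.03822642]
(516, 220) [0.02374555 0.08265481]
(464, 243) [0.00092915 0.1200525 ]
(620, 212) [ 0.00118179 -0.00138958]
```

The plate's centre is at x≈54 mm, y≈55 mm, and it lies flat, which means it is past the sill. I'll hand in.

```bash
python3 -c "
from h import *
print(env.sign_off())"
```

```text
the job is handed in; nothing more can be done
None
```

I pushed the plate through the left lane's flap and it lies flat in the catch tray, about 54 mm past the flap line. The fingers are drawn clear, both flaps hang shut, and the job is handed in at about 9 s on the robot's clock; the hand-in returned no verdict.

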